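# Load a label roll on the tube labeller and hold its bayonet knob home

### The arm

A 6-joint arm with a two-finger parallel gripper is mounted at the origin on the work surface. World frame = base frame: x ahead of the robot, y to its left, z up, the work surface at z = 0. Lengths are in m, angles in rad, forces in N, time in s.
With the tool pointing down it reaches from about 0.35 to 0.775 m from the base axis. Payload 7.3 kg.
Tool frame: the origin (TCP) lies at the very end of the fingers, on their centre line; the grasp point (between the pads) lies 19 mm behind it; z points along the fingers, y is the line along which they close (so a half turn about z gives the same grasp; the last joint's range is limited). The gripper opens to 92 mm and grips with 3 to 60 N. Pads are 19 mm wide; open, the fingers measure 130 mm over their backs; the gripper's body (75 mm by 190 mm) begins 47 mm behind the grasp point.
Start: joints at [-1.467, 0.342, 1.524, -0, 1.275, -0.146], TCP at [0.13, -0.509, 0.227] pointing down, gripper open.
Joint ranges: [-2.53, 2.53], [-0.77, 2.02], [0.04, 2.7], [-1, 4.14], [0.28, 2.66], [-3.11, 3.11]. Speed limits (rad/s): [2.57, 2.57, 3.14, 3.14, 3.14, 3.14].

### API

Orientations are given as [roll, pitch, yaw] about the fixed x, y, z axes, in that order (R = Rz(yaw) Ry(pitch) Rx(roll)).
In Python, from cell import robot gives the robot as it stands.
- The arm moves only by the tool apply_moves, never from a script. Its argument "motion" is text: rows parted by semicolons, each of 7 numbers parted by spaces: the opening in per cent of the stroke, from 0 (shut) to 100 (fully open), then the shift along the tool's x, y, z in cm, then the turn, a rotation vector about the tool's x, y, z in rad. A call has 1 to 20 rows; each row shifts and turns the commanded pose from where the row before left it, along the tool's axes as they then stand; what a row does not reach is not made up. A row lasts 1/8 s, in which the tool goes at most 62.5 mm and 10.7 degrees, less where a joint would pass 70% of its speed; a pose out of reach is approached as far as the arm can. A call with a gripper value outside its range is refused whole. The fingers move at their own pace and stop on an object; "force" is the grip in N (left out, the last holds). Time passes only in rows, so rows that do not move let the fingers close. It gives the time, the measured TCP pose, the force, the opening and the grip force at its end, in the units of the state.
- robot.observe(): the state, without advancing time (a new reading comes with each control period).
- robot.read_camera(name): name is "scene" or "top" or "wrist"; returns a dict with "img" (420x560x3 uint8, red, green, blue), "fovy" (degrees; the focal length in pixels is half the picture's height over the tangent of half this angle, whatever the lens; pixels are square), "cx", "cy" (the principal point, pixels), "k1" (the pictures are not rectified: a ray, as slopes to the right and down, at radius r is drawn at 1 + k1 r^2 times it, then the intrinsics apply), "R" (3x3) and "t" (3): a world point X has camera coordinates R X + t; the wrist camera has in their place "hand_eye" (4x4, takes a point from camera to tool coordinates, whose origin is the TCP and whose axes are the flange's). Camera axes: x right, y down, z forward; pixel columns grow to the right and rows downward; lengths in m; the calibration is good to about 2 mm. A picture is of the moment at which its call begins: read the wrist's pose just before it. There is no depth.
- robot.hand_in(): hands the job in; it is judged then, once.
Trained networks look in a picture, given as the dict that the camera call returned (one of the last four; its "shot" number tells which), for a name from the list of things; names that differ only in an ending like _2 or _b are one class to them, and where a whole thing is asked for, a point or a joint stands for the part that bears it (a point fixed in the world has none). Each returns a list of dicts, best first, with "score" (0 to 1); they miss things now and then, are a little off and sometimes report something else, mostly with a low value. They report only what shows in the picture. A call takes as long as a camera call. They do not tell look-alikes from the thing itself.
- robot.search_frame(target, picture): "centre" ([x, y, z] in m, in world coordinates, good to about 4 mm: the middle of the surface that is visible of it).
- robot.trace(target, picture): "pixels" (420x560 bool, what is visible of it).
The state is a dict: "time": time; "qpos": joint angles; "qvel": joint speeds; "joint_efforts": joint torques, N m; "tool_pos": TCP position; "tool_rot": TCP orientation; "contact_force": force on the tool from outside, world axes, zero at the start; "torque": the same for the moment, N m; "opening": finger opening in m; "grip_force": force on a finger pad.
Only numpy, scipy, OpenCV 4.12 (cv2) and the standard library are available. Lean on these libraries where they do the work, as an engineer would, in place of code of your own. Each camera call takes 0.05 s, during which the arm holds its last target. There are 200 camera calls.

### The job

Load the tube labeller: slide the white label roll up off its storage post, lower it over the labeller's hub until it lies on the spring plate, and let go of it. Then fit the black locking knob over the top of the hub with its orange line along the orange cross pin, push it down with the roll against the spring, turn it a quarter turn clockwise as seen from above, and finish still gripping the knob and pressing it right down to the bottom of the spring plate's travel, so that the roll stays clamped while the strip is threaded. Do not disturb the yellow roll, the tube rack or the spray bottle, and do not drop the white roll.

Things in the scene. Friction and masses are not known exactly. Their poses are not given: they have to be found in the camera images.
- white_roll_centre (a point): Centre, half-way up, of the white label roll with a blue core that is to be loaded: an upright ring (own z up), 66 mm outside, 38 mm bore, 34 mm tall, about 90 g. It starts on either post of the stock stand. Grip it across its outside. On the spring plate its centre is 59 mm above the bench.
- yellow_roll_centre (a point): Centre of the yellow label roll, same size, on the other post of the stock stand. Leave it alone.
- stand: Fixed grey stock stand, base 230 x 85 x 12 mm; origin on the bench under its centre, long side along its own x. Two upright posts, 28 mm thick, stand at x = -65 and +65 mm, tops 72 mm above the bench. The rolls rest on 50 mm collars, undersides 22 mm above the bench, so a roll must rise 50 mm to clear its post.
- labeller: Fixed white labeller; origin on the bench under the hub axis, own x along the hub's cross pin. Its base reaches 75 mm either way in x and from y = -270 to +50 mm, top 25 mm above the bench. On it a guide roller at (58, -98) mm, 70 mm high, a drive roller at (45, -140), 81 mm, and from y = -140 on the drive head, 120 mm high.
- hub (a point): Centre of the orange cross pin on the hub's upright axis, 83.5 mm above the bench; own x along the pin. The pin is 34 mm long and 7 x 7 mm in section, through a 16 mm thick stud whose top is 5.5 mm above this point. Below, the stud stands on a 35 mm thick mandrel whose top is 23.5 mm below this point and which centres the roll's bore.
- spring_plate (a joint): Round plate, 60 mm across, on which the roll lies: 0 = up (top 42 mm above the bench), 0.009 m = down on its bottom stop; spring about 6 N at 0, 14 N at the bottom. The knob can turn only when the plate is over 4.5 mm down. A turned knob that is let go rises until its ledges catch under the pin, plate at about 4 mm.
- knob_grip (a point): Where the black locking knob is gripped: on its upright axis, 27 mm above its underside. The knob is 62 mm (own x) x 44 mm (own y) x 48 mm tall, aluminium, 260 g, and starts standing on the bench; grip it across the flat faces 44 mm apart. The orange line on its top runs along own x. This point is 103 mm above the bench with the knob on the unpressed roll, 94 mm at the bottom stop.
- knob_mouth (a point): Centre of the knob's underside, axes as the knob's. Here open a 19 mm wide hole, 24 mm deep, for the stud and two slots, 10.5 mm wide, for the pin along own x (a half turn gives the same fit). Once pushed down it turns clockwise seen from above, 90 degrees to a stop (2 degrees of play; it gives a few more if forced); the other way it is blocked: never force it.
- knob_line (a point): One end of the orange line on the knob's top: 25 mm from the knob's axis along own x, 48 mm above its underside.
- tube_rack: Loose bystander: white rack on a blue base, 95 x 175 mm, 110 mm tall, with green-capped tubes; origin under its centre.
- spray_bottle: Loose bystander: white bottle with blue spray head, 64 mm thick, 190 mm tall; origin under its centre.
Mind the look-alikes: they are no part of the job. Of the things like the part that bears knob_grip, leave any that is purple; of the rest the larger one is meant.

How it is judged:
On the way, in this order (a step that is already met when the one before it is completed fails the run):
1. the white roll is slid up off its post, in the gripper (z of white_roll_centre in the frame of stand above 0.091 m and contact force between the fingers and white_roll above 1 N), for 0.1 s.
2. the white roll lies flat on the spring plate round the hub, let go (horizontal distance between white_roll_centre and hub below 0.004 m and z of white_roll_centre in the frame of hub below -0.0225 m and angle between white_roll_centre's own z axis and vertical below 0.06 rad and contact force between the fingers and white_roll below 0.1 N), for 0.2 s.
3. the knob, its orange line along the pin, is pushed down over the pin against the spring (horizontal distance between knob_grip and hub below 0.004 m and angle between the x axis of knob_grip and the x axis of hub, either way round below 0.35 rad and value of joint spring_plate above 0.0045 m and contact force between knob and white_roll above 3 N), for 0.05 s.
At the end, for the whole second after the job is handed in: White roll level on the hub axis (4 mm); knob upright on the axis (4 mm), turned at least 75 degrees from the pin, gripped and pressing the roll (over 5 N) with the spring plate at least 6.5 of 9 mm down; fingers off the roll; yellow roll, rack and bottle within 20 mm of their places (value of joint spring_plate above 0.0065 m and angle between the x axis of knob_grip and the x axis of hub, either way round above 1.3 rad and horizontal distance between each of knob_grip, white_roll_centre and hub below 0.004 m and angle between knob_grip's own z axis and vertical below 0.08 rad and z of knob_grip in the frame of hub below 0.0135 m and contact force between knob and white_roll above 5 N and contact force between the fingers and knob above 3 N and contact force between the fingers and white_roll below 0.5 N and angle between white_roll_centre's own z axis and vertical below 0.06 rad and distance of each of yellow_roll_centre, tube_rack, spray_bottle from where it was at the start of the episode below 0.02 m); the arm keeps its last pose, push and grip.
It fails at once if the yellow roll, tube rack or spray bottle is disturbed (distance of any of yellow_roll_centre, tube_rack, spray_bottle from where it was at the start of the episode above 0.03 m).
It fails at once if the white roll is dropped (linear speed of white_roll above 0.6 m/s and contact force between the fingers and white_roll below 0.1 N).
It fails at once if the pushed-down knob is forced round anticlockwise (z of knob_grip in the frame of hub below 0.0155 m and horizontal distance between knob_grip and hub below 0.006 m and ((x of knob_line in the frame of hub above 0.012 m and y of knob_line in the frame of hub above 0.012 m) or (x of knob_line in the frame of hub below -0.012 m and y of knob_line in the frame of hub below -0.012 m))).
It also fails if it takes over 61 s, if anything falls off the work surface, if the arm or the gripper's body presses on something with over 40 N, if the wrist force passes 120 N, or if a joint passes its speed limit or range.

## Working session

There is one attempt and no reset: what is moved stays moved. The work goes in short steps, Python scripts to look and compute and a tool call to move; the robot and the scene stay as the last step left them, time stands still between calls to the robot, and variables do not carry over. Pictures are saved under pics/ and viewed, at most 10 in all, crops included, and the job is handed in when it is done.

Besides the shell and the picture viewer there is one more tool, called after "Emit:" in YAML: its name, and indented under it one key for each argument. apply_moves: Moves the arm, as the interface text tells. Its arguments: {"type":"object","properties":{"motion":{"type":"string"},"force":{"type":"number"}},"required":["motion"]}

```bash
mkdir -p pics; ls
python3 - <<'E'
from cell import robot
import cv2,numpy as np
s=robot.observe(); print({k:np.round(v,3).tolist() for k,v in s.items()})
for n in("scene","top"):
    p=robot.read_camera(n); cv2.imwrite(f"pics/{n}0.png",p["img"][...,::-1])
    print(n,p["fovy"],p["cx"],p["cy"],p["k1"],p["R"],p["t"],p["shot"])
    for t in("white_roll_centre","yellow_roll_centre","stand","labeller","hub","spring_plate","knob_grip","knob_line","tube_rack","spray_bottle"):
        try: print(t,[(np.round(d["centre"],3).tolist(),round(d["score"],2)) for d in robot.search_frame(t,p)][:4])
        except Exception as e: print(t,e)
E
```

```text
pics
{'time': 0.0, 'qpos': [-1.467, 0.343, 1.525, 0.0, 1.275, -0.146], 'qvel': [0.0, 0.001, 0.0, -0.0, 0.001, 0.001], 'joint_efforts': [0.001, -43.124, -24.422, 0.072, 0.056, -0.0], 'tool_pos': [0.13, -0.508, 0.226], 'tool_rot': [-3.14, -0.0, 0.25], 'contact_force': [-0.033, 1.186, -0.601], 'torque': [0.006, 0.001, -0.002], 'grip_force': 0.0, 'opening': 0.092}
scene 45.620150393918166 283.13712430422214 213.2315966799746 -0.1729970924903828 [[-0.83486971  0.5502161  -0.01596308]
 [ 0.32083129  0.46283869 -0.82634595]
 [-0.44728051 -0.69501266 -0.56293654]] [ 0.40043678 -0.18206591  1.36512725] 1
white_roll_centre [([0.46, 0.253, 0.051], 0.9)]
yellow_roll_centre [([0.584, 0.23, 0.051], 0.94)]
stand [([0.526, 0.236, 0.01], 0.85), ([0.584, 0.232, 0.05], 0.16)]
labeller [([0.59, -0.272, 0.033], 0.62)]
hub [([0.593, -0.272, 0.036], 0.85), ([0.461, 0.072, 0.039], 0.4)]
spring_plate [([0.552, -0.142, 0.038], 0.61)]
knob_grip [([0.366, 0.07, 0.036], 0.79), ([0.546, 0.066, 0.026], 0.71), ([0.463, 0.076, 0.037], 0.62)]
knob_line [([0.548, 0.069, 0.026], 0.96), ([0.372, 0.067, 0.035], 0.76), ([
[... 295 characters left out ...]
7]
 [-0.9969522   0.00782929 -0.07762099]
 [ 0.07775926  0.01925275 -0.99678625]] [0.15367648 0.59344221 0.92707182] 2
white_roll_centre [([0.446, 0.233, 0.055], 0.82)]
yellow_roll_centre [([0.572, 0.212, 0.057], 0.63)]
stand [([0.509, 0.22, 0.015], 0.97)]
labeller [([0.575, -0.246, 0.024], 0.93)]
hub [([0.572, -0.251, 0.03], 0.75), ([0.573, 0.208, 0.055], 0.56)]
spring_plate [([0.546, -0.152, 0.046], 0.86)]
knob_grip [([0.356, 0.059, 0.046], 0.74), ([0.54, 0.06, 0.029], 0.73), ([0.456, 0.055, 0.048], 0.71)]
knob_line [([0.538, 0.06, 0.038], 0.71), ([0.354, 0.058, 0.045], 0.7)]
tube_rack [([0.752, 0.014, 0.076], 0.91), ([0.447, 0.232, 0.057], 0.48)]
spray_bottle [([0.633, 0.41, 0.122], 0.8)]
```

View pics/top0.png

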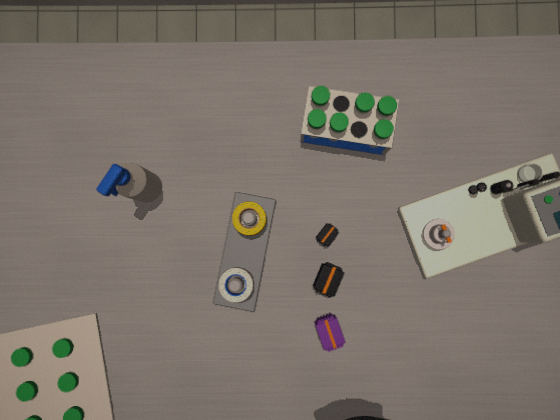

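View pics/scene0.png

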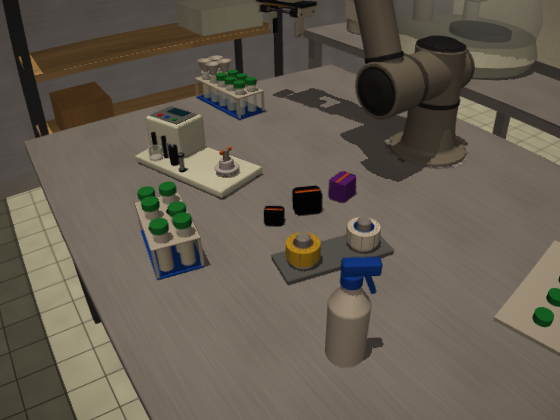

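The top picture shows the knob candidates: small black (327,235), larger black (328,280) and purple (330,332). The larger black one is meant. The white roll is at (236,285), the yellow one at (249,218), and the hub with its orange pin at (444,234). Next I'll measure these and check the choice in a crop.

```bash
cat > h.py <<'E'
import numpy as np,cv2
from scipy.spatial.transform import Rotation as Ro
from cell import robot
def cam(n):
    s=robot.observe(); p=robot.read_camera(n)
    if n=="wrist":
        T=np.eye(4);T[:3,:3]=Ro.from_euler('xyz',s["tool_rot"]).as_matrix();T[:3,3]=s["tool_pos"]
        T=np.linalg.inv(T@np.array(p["hand_eye"])); p["R"],p["t"]=T[:3,:3],T[:3,3]
    p["f"]=p["img"].shape[0]/2/np.tan(np.radians(p["fovy"]/2)); return p
def ray(p,uv):
    d=(np.atleast_2d(uv).astype(float)-[p["cx"],p["cy"]])/p["f"]; s=d.copy()
    for _ in range(20): s=d/(1+p["k1"]*(s**2).sum(1,keepdims=True))
    return -p["R"].T@p["t"], np.c_[s,np.ones(len(s))]@p["R"]
def onplane(p,uv,z):
    o,d=ray(p,uv); return (o+d*((z-o[2])/d[:,2])[:,None])[:,:2]
def hsv(p): return cv2.cvtColor(p["img"],cv2.COLOR_RGB2HSV)
def orange(p): h=hsv(p); return (h[...,0]>3)&(h[...,0]<17)&(h[...,1]>150)&(h[...,2]>90)
def line(xy):
    c=xy.mean(0);w,v=np.linalg.eigh(np.cov((xy-c).T)); return c,np.arctan2(v[1,1],v[0,1]),4*np.sqrt(w[::-1])
def blobs(m,a=6):
    n,l,st,c=cv2.connectedComponentsWithStats(m.astype(np.uint8)); return [(l==i) for i in range(1,n) if st[i,4]>=a]
def px(m): return np.argwhere(m)[:,::-1]
E
python3 - <<'E'
from h import *
p=cam("top")
for b in blobs(orange(p)):
    u=px(b); z=.048 if u[:,0].mean()<400 else .087
    c,a,l=line(onplane(p,u,z)); print(u.mean(0).round(1),len(u),c.round(4),round(a,3),l.round(3))
for n in("white_roll_centre","yellow_roll_centre","knob_grip"):
    for d in robot.trace(n,p)[:3]:
        u=px(d["pixels"]); print(n,round(d["score"],2),len(u),u.mean(0).round(1),onplane(p,u,.056).mean(0).round(4),cv2.minAreaRect(onplane(p,u,.048).astype(np.float32)))
for d in robot.trace("stand",p)[:1]:
    print("stand",cv2.minAreaRect(onplane(p,px(d["pixels"]),.012).astype(np.float32)))
for d in robot.trace("labeller",p)[:1]:
    print("lab",cv2.minAreaRect(onplane(p,px(d["pixels"]),.025).astype(np.float32)))
c=p["img"][200:360,200:480]; cv2.imwrite("pics/crop.png",cv2.resize(c,None,fx=2.8,fy=2.8,interpolation=2)[...,::-1])
E
```

```text
[443.6 227.1] 19 [ 0.5531 -0.15  ] -2.607 [0.011 0.008]
[327.3 234.3] 50 [0.542 0.06 ] 2.465 [0.043 0.006]
[448.3 239.2] 18 [ 0.5308 -0.1576] -2.776 [0.01  0.008]
[328.6 279.8] 116 [0.455  0.0587] 2.727 [0.063 0.009]
[330.1 333.9] 76 [0.3537 0.0574] -2.822 [0.062 0.006]
white_roll_centre 0.55 765 [235.9 284. ] [0.4486 0.2358] ((0.44794660806655884, 0.23653897643089294), (0.06932936608791351, 0.06459731608629227), 89.67591094970703)
yellow_roll_centre 0.62 685 [249.9 218.2] [0.5737 0.209 ] ((0.5742332935333252, 0.20998623967170715), (0.06627483665943146, 0.06450100988149643), 44.665794372558594)
yellow_roll_centre 0.61 3544 [245.  251.5] [0.5103 0.2185] ((0.5110597610473633, 0.22092647850513458), (0.08543099462985992, 0.22197319567203522), 78.41190338134766)
knob_grip 0.93 823 [329.7 332. ] [0.3586 0.0588] ((0.3577842712402344, 0.05785908177495003), (0.06901080161333084, 0.044405531138181686), 18.068998336791992)
knob_grip 0.78 758 [328.1 279. ] [0.457  0.0603] ((0.45642727613449097, 0.05983230099081993), (0.047731321305036545, 0.06100526452064514), 65.77607727050781)
knob_grip 0.67 273 [327.3 234.3] [0.5418 0.0606] ((0.5420957207679749, 0.060154929757118225), (0.028191398829221725, 0.03839065879583359), 50.694053649902344)
stand ((0.511837363243103, 0.22418098151683807), (0.08970492333173752, 0.2306995540857315), 78.94054412841797)
lab ((0.5740240216255188, -0.2570563554763794), (0.1602233648300171, 0.32677653431892395), 19.364240646362305)
```

View pics/crop.png

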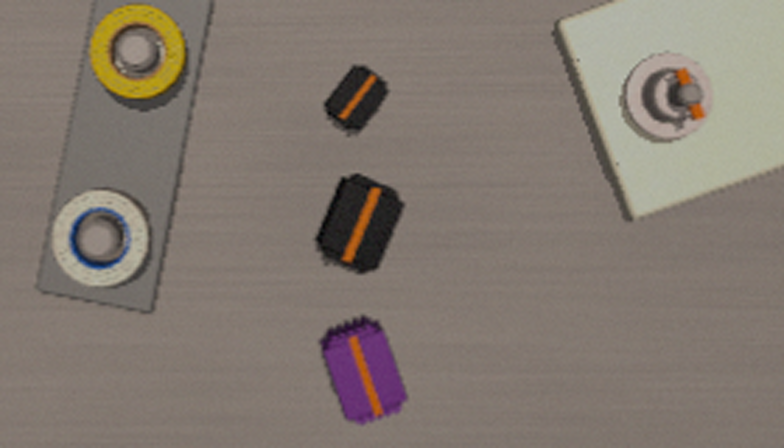

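The crop shows the larger black knob at crop (360,222), i.e. (328,280). It is neither purple nor the small one. The white roll is at the stand's near end, and the hub pin runs through (684,75)-(697,110). I'll move over the white roll.

Emit:
apply_moves:
  motion: "100 0 0 0 0 0 0.15;100 0 0 0 0 0 0.15;100 0 0 0 0 0 0.15;100 3.9 -3.8 0 0 0 0;100 3.9 -3.8 0 0 0 0;100 3.9 -3.8 0 0 0 0;100 3.9 -3.8 0 0 0 0;100 3.9 -3.8 0 0 0 0;100 3.9 -3.8 0 0 0 0;100 3.9 -3.8 0 0 0 0;100 -0.7 -5.5 0 0 0 0;100 -1.3 -5.3 0 0 0 0;100 -1.3 -5.3 0 0 0 0"

```text
time: 3.02
tool_pos: [0.4498, -0.1362, 0.2266]
tool_rot: [-3.142, -0.0, -0.2]
contact_force: [1.0, 0.4, -0.0]
opening: 0.0913
grip_force: 0.0
```

Run:
```python
from h import *
p=cam("wrist"); cv2.imwrite("pics/w1.png",p["img"][...,::-1]); print(p["hand_eye"],p["fovy"],p["k1"])
for n in("hub","spring_plate","labeller"):
    print(n,[(np.round(d["centre"],3).tolist(),d["score"]) for d in robot.search_frame(n,p)])
for b in blobs(orange(p),15):
    u=px(b); print(u.mean(0),len(u),onplane(p,u,.087).mean(0))
```

```text
[[ 1.00102337e-03 -9.60596305e-01 -2.77945563e-01  7.35668213e-02]
 [ 9.99999016e-01  6.88368945e-04  1.22246140e-03 -8.89576337e-05]
 [-9.82962814e-04 -2.77946513e-01  9.60596049e-01 -1.57206767e-01]
 [ 0.00000000e+00  0.00000000e+00  0.00000000e+00  1.00000000e+00]] 70.99014830738317 -0.038169618275390116
hub [([0.56, -0.25, 0.024], 0.56)]
spring_plate [([0.539, -0.157, 0.045], 0.98), ([0.564, 0.184, 0.028], 0.51), ([0.458, 0.05, 0.046], 0.16)]
labeller [([0.563, -0.25, 0.028], 0.58)]
[274.546875  94.875   ] 64 [ 0.5506627  -0.15095277]
[287.26470588 117.55882353] 68 [ 0.52799044 -0.15878913]
[104.84677419 147.39516129] 124 [0.53715925 0.02572417]
[122.91441441 219.88738739] 222 [0.46078461 0.03363737]
```

View pics/w1.png

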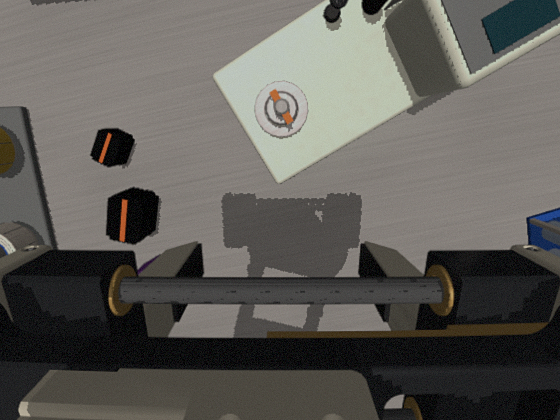

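The wrist view shows the hub pin ends at (275,95) and (287,118), and the two black knobs at (132,215), the larger, and (112,147). Next is a view over the white roll.

Emit:
apply_moves:
  motion: "100 -2.1 -5.2 0 0 0 0;100 -2.1 -5.2 0 0 0 0;100 -2.1 -5.2 0 0 0 0;100 -2.1 -5.2 0 0 0 0;100 -2.1 -5.2 0 0 0 0;100 -2.1 -5.2 0 0 0 0;100 -2.1 -5.2 0 0 0 0;100 0 0 0 0 0 0"

```text
time: 4.22
tool_pos: [0.3784, 0.2503, 0.2265]
tool_rot: [-3.141, -0.0, -0.196]
contact_force: [-0.1, -0.1, -0.4]
opening: 0.0918
grip_force: 0.0
```

Run:
```python
from h import *
p=cam("wrist"); cv2.imwrite("pics/w2.png",p["img"][...,::-1])
for n in("white_roll_centre","yellow_roll_centre"):
  for d in robot.trace(n,p)[:1]:
    u=px(d["pixels"]); print(n,d["score"],u.mean(0),len(u),cv2.minEnclosingCircle(onplane(p,u,.056).astype(np.float32)))
h=hsv(p); b=max(blobs((h[...,0]>100)&(h[...,0]<125)&(h[...,1]>130)&(h[...,2]>50)),key=np.sum); print("blue",px(b).mean(0),cv2.minEnclosingCircle(onplane(p,px(b),.056).astype(np.float32)))
```

```text
white_roll_centre 0.6 [280.55706905 130.84217943] 2129 ((0.44460228085517883, 0.23652847111225128), 0.033063873648643494)
yellow_roll_centre 0.66 [280.83726867  19.85705169] 1567 ((0.5619016289710999, 0.2134956419467926), 0.03105289302766323)
blue [280.67669173 132.87593985] ((0.4444405734539032, 0.2368932068347931), 0.02042548730969429)
```

View pics/w2.png

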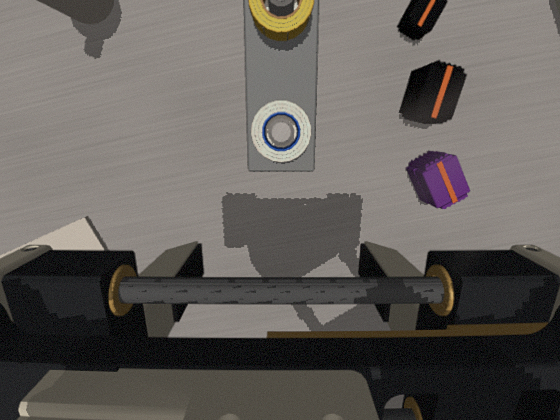

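The white roll is at pixel (281,131), world about (0.4445, 0.2367), and its fitted radius of 33 mm matches. I'll approach and grip it.

Emit:
apply_moves:
  motion: "100 3.45 0 0 0 0 0;100 3.45 0 0 0 0 0;100 0 0 4.5 0 0 0;100 0 0 4.5 0 0 0;100 0 0 4.5 0 0 0;100 0 0 3.5 0 0 0;100 0 0 2.0 0 0 0;100 0 0 1.25 0 0 0;100 0 0 0 0 0 0;50 0 0 0 0 0 0;50 0 0 0 0 0 0;50 0 0 0 0 0 0;50 0 0 0 0 0 0"
  force: 20

```text
time: 6.0
tool_pos: [0.4463, 0.2345, 0.0249]
tool_rot: [-3.141, -0.001, -0.2]
contact_force: [-0.3, -0.3, 4.7]
opening: 0.0666
grip_force: 20.0
```

Emit:
apply_moves:
  motion: "50 0 0 -1 0 0 0;50 0 0 -2 0 0 0;50 0 0 -2.5 0 0 0;50 0 0 -2.5 0 0 0;50 0 0 -2.5 0 0 0;50 0 0 -2 0 0 0;50 0 0 -0.5 0 0 0;50 0 0 0 0 0 0"

```text
time: 7.0
tool_pos: [0.4456, 0.2342, 0.154]
tool_rot: [3.141, 0.0, -0.2]
contact_force: [1.5, -1.1, -2.2]
opening: 0.0669
grip_force: 20.0
```

Run:
```python
from h import *
s=robot.observe();print(s["tool_pos"],s["contact_force"])
for c in("top","scene","wrist"):
  p=cam(c)
  for d in robot.search_frame("white_roll_centre",p)[:2]: print(c,d["score"],d["centre"])
  if c=="top":
    for d in robot.trace("white_roll_centre",p)[:2]:
      u=px(d["pixels"]); print(len(u),u.mean(0),cv2.minEnclosingCircle(onplane(p,u,.056+.13).astype(np.float32)))
  if c=="wrist": cv2.imwrite("pics/w3.png",p["img"][...,::-1])
```

```text
[0.44559206 0.23419087 0.1540249 ] [ 1.53067425 -1.08480417 -2.16029876]
scene 0.69 [0.4691, 0.2362, 0.1739]
wrist 0.91 [0.4632, 0.2338, 0.181]
wrist 0.33 [0.4566, 0.0665, 0.0457]
```

View pics/w3.png

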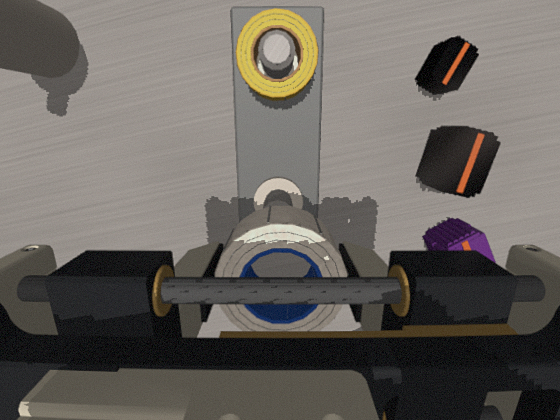

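The roll is held level and off its post. The bore's forward edge is near (282,250) and the outer rim near (283,224). I'll check the offset in tool x.

Run:
```python
from h import *
p=cam("wrist");s=robot.observe();yaw=s["tool_rot"][2]
h=hsv(p)
for r in range(196,262,3): print(r,p["img"][r,282],h[r,282], end=' | ')
print()
for z in(.184,.186,.188):
    q=onplane(p,[[282,r] for r in (216,220,224,228,244,248,252)],z)-s["tool_pos"][:2]
    print(z,(q@[np.cos(yaw),np.sin(yaw)]).round(4),(q@[np.sin(yaw),-np.cos(yaw)]).round(4))
# bore width points
q=onplane(p,[[240,275],[324,275],[212,275],[352,275]],.186)-s["tool_pos"][:2]
print((q@[np.sin(yaw),-np.cos(yaw)]).round(4))
c=p["img"][190:340,180:390]; cv2.imwrite("pics/w3c.png",cv2.resize(c,None,fx=3.8,fy=3.8,interpolation=2)[...,::-1])
```

```text
196 [72 68 64] [15 28 72] | 199 [72 73 67] [35 21 73] | 202 [95 93 87] [23 21 95] | 205 [95 93 88] [21 19 95] | 208 [114 108 101] [ 16  29 114] | 211 [115 109 103] [ 15  27 115] | 214 [119 111 102] [ 16  36 119] | 217 [118 111 100] [ 18  39 118] | 220 [113 107  98] [ 18  34 113] | 223 [125 116 110] [ 12  31 125] | 226 [218 224 209] [ 42  17 224] | 229 [218 210 194] [ 20  28 218] | 232 [173 166 155] [ 18  27 173] | 235 [214 205 187] [ 20  32 214] | 238 [218 211 193] [ 22  29 218] | 241 [129 122 112] [ 18  34 129] | 244 [137 128 119] [ 15  34 137] | 247 [140 130 115] [ 18  46 140] | 250 [ 25  49 101] [111 192 101] | 253 [100  97  90] [ 21  26 100] | 256 [94 91 88] [15 16 94] | 259 [93 91 87] [20 16 93] | 
0.184 [0.0342 0.0323 0.0304 0.0285 0.0206 0.0186 0.0166] [0.0007 0.0007 0.0007 0.0007 0.0007 0.0007 0.0007]
0.186 [0.0349 0.033  0.0311 0.0292 0.0215 0.0195 0.0175] [0.0007 0.0007 0.0007 0.0007 0.0007 0.0007 0.0007]
0.188 [0.0355 0.0336 0.0318 0.0299 0.0223 0.0204 0.0184] [0.0007 0.0007 0.0007 0.0007 0.0007 0.0007 0.0007]
[-0.0191  0.0206 -0.0324  0.0339]
```

View pics/w3c.png

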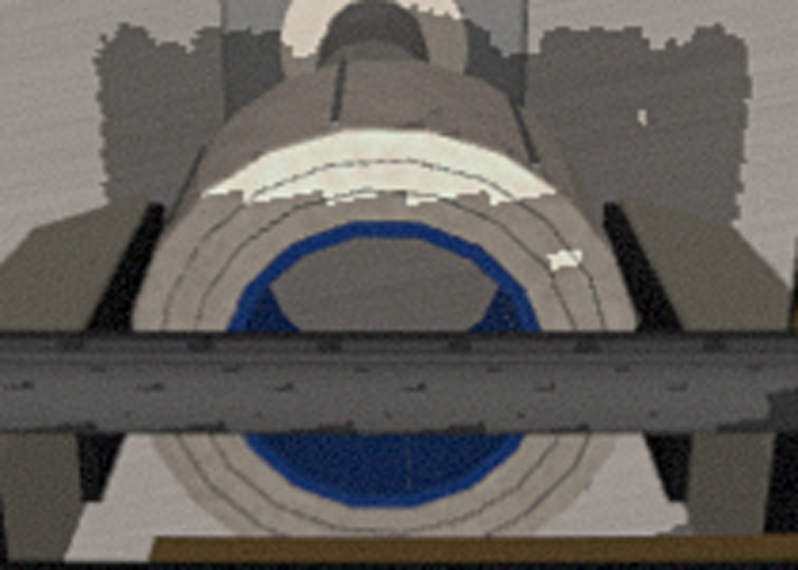

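Emit:
apply_moves:
  motion: "50 0.5 2 0 0 0 0;50 1 4 0 0 0 0;50 1.3 4.8 0 0 0 0;50 1.3 4.8 0 0 0 0;50 1.3 4.8 0 0 0 0;50 1.3 4.8 0 0 0 0;50 1.3 4.8 0 0 0 0;50 1.0 4 0 0 0 0;50 0.4 2.2 0 0 0 0;50 0 0 0 0 0 0;50 0 0 0 0 0 0"

```text
time: 8.78
tool_pos: [0.4658, -0.1385, 0.154]
tool_rot: [-3.141, 0.001, -0.2]
contact_force: [0.4, 1.0, -1.3]
opening: 0.0665
grip_force: 20.0
```

Run:
```python
from h import *
for k in range(2):
  s=robot.observe();p=cam("wrist");yaw=s["tool_rot"][2];print(s["tool_pos"],s["tool_rot"])
  C=[]
  for b in blobs(orange(p),15):
    u=px(b); q=onplane(p,u,.087).mean(0); print(u.mean(0).round(1),len(u),q.round(4)); C.append(q)
  d=sorted(C,key=lambda q:np.hypot(*(q-[.54,-.155])))[:2]; m=(d[0]+d[1])/2; e=d[0]-d[1]
  print(m,np.arctan(e[1]/e[0]),np.hypot(*e)); q=m-s["tool_pos"][:2]; print("tool",q@[np.cos(yaw),np.sin(yaw)],q@[np.sin(yaw),-np.cos(yaw)])
  for t in robot.trace("spring_plate",p)[:1]:
    u=px(t["pixels"]);print(t["score"],len(u),cv2.minEnclosingCircle(onplane(p,u,.042).astype(np.float32)))
cv2.imwrite("pics/w4.png",p["img"][...,::-1])
```

```text
[ 0.46582414 -0.13854003  0.15404077] [-3.14120304e+00  5.58317642e-04 -2.00192941e-01]
[274.  108.2] 116 [ 0.5507 -0.151 ]
[290.5 137.2] 114 [ 0.5283 -0.1588]
[ 65.9 169.8] 175 [0.5396 0.017 ]
[ 89.9 241.5] 118 [0.4794 0.0205]
[ 0.53951061 -0.15488485] 0.33463913104595266 0.023737032049461346
tool 0.07546512361771411 0.0013652082149506544
0.96 2154 ((0.5394942164421082, -0.15480874478816986), 0.029801825061440468)
[ 0.46594187 -0.13820121  0.15417815] [-3.14142223e+00  2.81525466e-04 -1.99009335e-01]
[274.6 108.3] 118 [ 0.5507 -0.1509]
[291.2 137.3] 115 [ 0.5283 -0.1589]
[ 66.3 169.7] 175 [0.5396 0.0171]
[ 90.  241.4] 119 [0.4793 0.0208]
[ 0.53951314 -0.1548978 ] 0.339140002952037 0.02382161942569523
tool 0.07542007195901088 0.0018221283944315056
0.9 1985 ((0.5390223264694214, -0.1548381745815277), 0.02972014993429184)
```

View pics/w4.png

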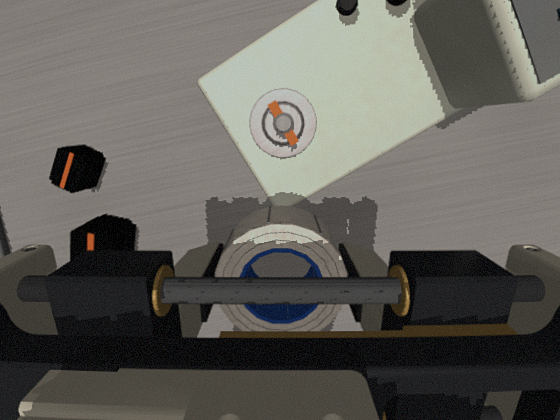

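Hub pin ends are at (274,108) and (291,137), so the hub is 75.4 mm ahead in tool x. The roll's axis sits about 1.6 mm behind the TCP. I'll move over the hub and lower carefully.

Emit:
apply_moves:
  motion: "50 2 0.1 0 0 0 0;50 3 0 0 0 0 0;50 2 0 0 0 0 0;50 0.7 0 0 0 0 0;50 0 0 1.5 0 0 0;50 0 0 2 0 0 0;50 0 0 1.5 0 0 0;50 0 0 0.7 0 0 0;50 0 0 0.7 0 0 0;50 0 0 0.7 0 0 0;50 0 0 0.7 0 0 0;50 0 0 0.5 0 0 0;50 0 0 0 0 0 0"

```text
time: 10.6
tool_pos: [0.5411, -0.1554, 0.0708]
tool_rot: [-3.142, 0.001, -0.2]
contact_force: [0.5, 0.1, -0.6]
opening: 0.0669
grip_force: 20.0
```

Emit:
apply_moves:
  motion: "50 0 0 0.4 0 0 0;50 0 0 0.3 0 0 0;50 0 0 0.3 0 0 0;50 0 0 0.3 0 0 0;50 0 0 0 0 0 0"

```text
time: 11.22
tool_pos: [0.5411, -0.1554, 0.0579]
tool_rot: [-3.142, 0.001, -0.2]
contact_force: [-0.3, -0.8, -1.2]
opening: 0.0668
grip_force: 20.0
```

Roll is onto the mandrel without force. I'll go on down to the plate.

Emit:
apply_moves:
  motion: "50 0 0 0.4 0 0 0;50 0 0 0.4 0 0 0;50 0 0 0.3 0 0 0;50 0 0 0.2 0 0 0;50 0 0 0 0 0 0"

```text
time: 11.85
tool_pos: [0.5413, -0.1555, 0.0452]
tool_rot: [3.142, -0.0, -0.2]
contact_force: [-0.6, -0.3, -1.3]
opening: 0.0667
grip_force: 20.0
```

Emit:
apply_moves:
  motion: "50 0 0 0.1 0 0 0;50 0 0 0 0 0 0;50 0 0 0 0 0 0"

```text
time: 12.22
tool_pos: [0.5414, -0.1556, 0.0446]
tool_rot: [3.141, -0.001, -0.2]
contact_force: [-1.3, -0.2, 4.3]
opening: 0.0667
grip_force: 20.0
```

Emit:
apply_moves:
  motion: "100 0 0 0 0 0 0;100 0 0 0 0 0 0;100 0 0 0 0 0 0;100 0 0 0 0 0 0;100 0 0 -1 0 0 0;100 0 0 -3 0 0 0;100 0 0 -4 0 0 0;100 0 0 -4 0 0 0;100 -3.8 0 -2 0 0 0;100 -3.9 0 0 0 0 0;100 0 0 0 0 0 0;100 0 0 0 0 0 0"

```text
time: 13.72
tool_pos: [0.4666, -0.1405, 0.185]
tool_rot: [3.141, -0.002, -0.2]
contact_force: [1.4, -0.4, 0.1]
opening: 0.092
grip_force: 0.0
```

Run:
```python
from h import *
s=robot.observe();p=cam("wrist");print(s["tool_pos"],s["tool_rot"])
for b in blobs(orange(p),15):
    u=px(b); z=.087 if u[:,0].mean()>200 else .048; print(u.mean(0).round(1),len(u),onplane(p,u,z).mean(0).round(4))
for t in robot.trace("white_roll_centre",p)[:2]:
    u=px(t["pixels"]);print(t["score"],len(u),u.mean(0),cv2.minEnclosingCircle(onplane(p,u,.076).astype(np.float32)))
```

```text
[ 0.46658405 -0.14051096  0.18500158] [ 3.14109131e+00 -2.00424489e-03 -2.00386603e-01]
[272.3 111.8] 94 [ 0.551  -0.1508]
[287.4 137.9] 92 [ 0.5279 -0.159 ]
[ 84.3 167.2] 146 [0.5398 0.0477]
[105.6 236.9] 161 [0.4638 0.053 ]
0.68 3238 [280.39623224 123.37862878] ((0.539171040058136, -0.1553869992494583), 0.03279203549027443)
0.3 2192 [117.43293796 231.6354927 ] ((0.47217053174972534, 0.022459084168076515), 0.0355723537504673)
```

Roll sits centred on the hub (0.5 mm off). Now the knob.

Emit:
apply_moves:
  motion: "100 0 0 0 0 0 0.105;100 0 0 0 0 0 0.11;100 -3.3 -3.55 0 0 0 0;100 -3.3 -3.55 0 0 0 0;100 -3.3 -3.55 0 0 0 0;100 -3.3 -3.55 0 0 0 0;100 -3.2 -3.55 0 0 0 0;100 0 0 0 0 0 0;100 0 0 0 0 0 0"

```text
time: 14.95
tool_pos: [0.3881, 0.0883, 0.1842]
tool_rot: [3.141, -0.0, -0.414]
contact_force: [-0.3, -0.6, 0.8]
opening: 0.0918
grip_force: 0.0
```

Run:
```python
from h import *
for k in range(2):
  s=robot.observe();p=cam("wrist");yaw=s["tool_rot"][2];print(s["tool_pos"],yaw)
  for b in blobs(orange(p),40):
    u=px(b); c,a,l=line(onplane(p,u,.048)); q=c-s["tool_pos"][:2]
    print(u.mean(0).round(1),len(u),c.round(4),"ang",round((a+np.pi/2)%np.pi-np.pi/2,3),l.round(3),"tool",(q@[np.cos(yaw),np.sin(yaw)]).round(4),(q@[np.sin(yaw),-np.cos(yaw)]).round(4))
```

```text
[0.38808686 0.088327   0.18416329] -0.41426477600037903
[244.6  41.1] 225 [0.5359 0.0583] ang -0.667 [0.041 0.005] tool 0.1474 -0.032
[282.  127.9] 411 [0.4527 0.0579] ang -0.413 [0.063 0.008] tool 0.0714 0.0018
[321.2 219.5] 258 [0.3515 0.0572] ang 0.326 [0.062 0.006] tool -0.021 0.0432
[0.38813405 0.08788923 0.18414627] -0.4154916290812105
[243.9  41.6] 225 [0.5357 0.0584] ang -0.665 [0.041 0.005] tool 0.1469 -0.0326
[281.1 127.3] 411 [0.4535 0.058 ] ang -0.415 [0.063 0.008] tool 0.0719 0.001
[320.6 219.4] 257 [0.3518 0.0574] ang 0.326 [0.062 0.006] tool -0.0209 0.0426
```

Checking the hand-eye bias with a second view at another yaw before gripping.

Emit:
apply_moves:
  motion: "100 0 0 0 0 0 -0.16;100 0 0 0 0 0 -0.18;100 0 0 0 0 0 -0.18;100 0 0 0 0 0 -0.18;100 0 0 0 0 0 -0.18;100 0 0 0 0 0 -0.12;100 0 0 0 0 0 0;100 0 0 0 0 0 0"

```text
time: 16.05
tool_pos: [0.3876, 0.0878, 0.1841]
tool_rot: [3.142, 0.0, 0.581]
contact_force: [-0.0, -0.2, -0.0]
opening: 0.0914
grip_force: 0.0
```

Run:
```python
from h import *
for k in range(3):
  s=robot.observe();p=cam("wrist");yaw=s["tool_rot"][2];print(s["tool_pos"],yaw)
  for b in blobs(orange(p),40):
    u=px(b); c,a,l=line(onplane(p,u,.048))
    print(u.mean(0).round(1),len(u),c.round(4),"ang",round((a+np.pi/2)%np.pi-np.pi/2,3),l.round(3))
```

```text
[0.38761067 0.08784459 0.18413772] 0.5812073356467278
[391.4  87. ] 203 [0.5354 0.0621] ang -0.669 [0.042 0.005]
[342.4 163.2] 326 [0.4525 0.0581] ang -0.41 [0.062 0.007]
[286.9 242.2] 248 [0.3519 0.0574] ang 0.325 [0.062 0.007]
[0.38753079 0.08798026 0.1841438 ] 0.5819284160439693
[391.4  87.2] 199 [0.5351 0.0622] ang -0.668 [0.041 0.005]
[342.6 163.3] 334 [0.4525 0.0582] ang -0.414 [0.063 0.007]
[287.  242.3] 252 [0.3518 0.0573] ang 0.324 [0.063 0.007]
[0.38749557 0.08808583 0.18417024] 0.5826517962736737
[391.9  87.2] 198 [0.5354 0.062 ] ang -0.665 [0.041 0.005]
[342.6 163.4] 333 [0.4524 0.0582] ang -0.411 [0.062 0.007]
[287.1 242.3] 246 [0.3519 0.0573] ang 0.326 [0.063 0.007]
```

The two views agree within 0.7 mm, so the hand-eye calibration is good. The knob is at (0.4528, 0.058), angle -0.413. I'll grip it.

Emit:
apply_moves:
  motion: "100 0 0 0 0 0 0.16;100 0 0 0 0 0 0.18;100 0 0 0 0 0 0.18;100 0 0 0 0 0 0.18;100 0 0 0 0 0 0.18;100 0 0 0 0 0 0.115;100 3.6 0.1 0 0 0 0;100 3.6 0 0 0 0 0;100 0 0 4.5 0 0 0;100 0 0 4.5 0 0 0;100 0 0 4 0 0 0;100 0 0 2.5 0 0 0;100 0 0 1.4 0 0 0;100 0 0 0.7 0 0 0;100 0 0 0 0 0 0"

```text
time: 18.08
tool_pos: [0.4533, 0.0587, 0.0084]
tool_rot: [-3.142, -0.0, -0.41]
contact_force: [-1.0, 0.1, -0.6]
opening: 0.0918
grip_force: 0.0
```

Emit:
apply_moves:
  motion: "20 0 0 0 0 0 0;20 0 0 0 0 0 0;20 0 0 0 0 0 0;20 0 0 0 0 0 0;20 0 0 0 0 0 0;20 0 0 -1 0 0 0;20 0 0 -3 0 0 0;20 0 0 -4 0 0 0;20 0 0 -4 0 0 0;20 0 0 -2 0 0 0;20 0 0 0 0 0 0"
  force: 50

```text
time: 19.45
tool_pos: [0.4537, 0.0588, 0.1497]
tool_rot: [-3.14, -0.003, -0.41]
contact_force: [-0.4, 1.0, -3.8]
opening: 0.0438
grip_force: 50.0
```

Run:
```python
from h import *
s=robot.observe();p=cam("wrist");yaw=s["tool_rot"][2];print(s["tool_pos"],s["tool_rot"])
z=s["tool_pos"][2]+.04
for b in blobs(orange(p),20):
    u=px(b); c,a,l=line(onplane(p,u,z)); q=c-s["tool_pos"][:2]
    print(u.mean(0).round(1),u.min(0),u.max(0),len(u),c.round(4),"ang-yaw",round((a-yaw+np.pi/2)%np.pi-np.pi/2,3),l.round(3),"tool",(q@[np.cos(yaw),np.sin(yaw)]).round(4),(q@[np.sin(yaw),-np.cos(yaw)]).round(4))
cv2.imwrite("pics/w5.png",p["img"][...,::-1])
```

```text
[0.45366137 0.0587681  0.14973387] [-3.14040061 -0.00331515 -0.41012251]
[529.6   5.9] [523   0] [537  14] 142 [ 0.5245 -0.0705] ang-yaw 1.057 [0.006 0.004] tool 0.1165 0.0903
[242.3 119.4] [236  98] [249 141] 247 [0.5288 0.0417] ang-yaw -0.254 [0.019 0.002] tool 0.0757 -0.0144
[280.6 256.3] [274 237] [288 276] 568 [0.4707 0.051 ] ang-yaw -0.011 [0.022 0.007] tool 0.0188 0.0004
[280.5 317.6] [275 304] [286 331] 333 [0.4422 0.0634] ang-yaw 0.002 [0.018 0.006] tool -0.0124 0.0003
```

View pics/w5.png

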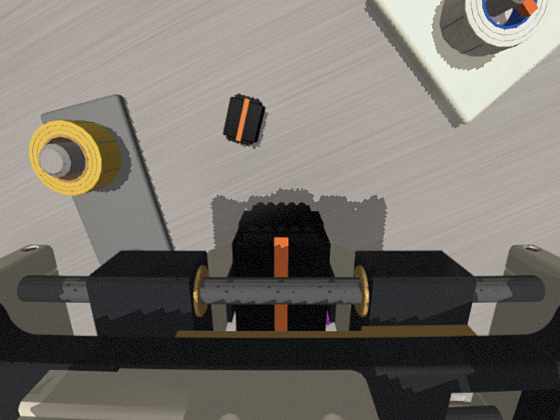

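The knob is held square, with its line from (281,237) down to (281,331). Moving to a viewing pose beside the hub with the line along the pin.

Emit:
apply_moves:
  motion: "20 0 0 0 0 0 -0.12;20 0 0 0 0 0 -0.17;20 0 0 0 0 0 -0.17;20 0 0 0 0 0 -0.17;20 0 0 0 0 0 -0.117;20 -0.6 2 0 0 0 0;20 -1.1 4 0 0 0 0;20 -1.3 4.6 0 0 0 0;20 -1.3 4.6 0 0 0 0;20 -1.2 4.3 0 0 0 0;20 -0.7 2.5 0 0 0 0;20 -0.3 1 0 0 0 0;20 0 0 0 0 0 0;20 0 0 0 0 0 0"

```text
time: 21.25
tool_pos: [0.4673, -0.1786, 0.1478]
tool_rot: [-3.14, 0.001, 0.338]
contact_force: [-0.5, -0.4, -2.2]
opening: 0.0436
grip_force: 50.0
```

Run:
```python
from h import *
for k in range(3):
  s=robot.observe();p=cam("wrist");yaw=s["tool_rot"][2];print(s["tool_pos"],s["tool_rot"])
  C=[]
  for b in blobs(orange(p),40):
    u=px(b); c0=u.mean(0); z=s["tool_pos"][2]+.0396 if c0[1]>225 else .087
    P=onplane(p,u,z)-s["tool_pos"][:2]; P=np.c_[P@[np.cos(yaw),np.sin(yaw)],P@[np.sin(yaw),-np.cos(yaw)]]
    print(c0.round(1),len(u),"tool mean",P.mean(0).round(4),"x range",P[:,0].min().round(4),P[:,0].max().round(4))
    if abs(c0[0]-281)<60 and c0[1]<225: C.append(P.mean(0))
  if len(C)==2: print("pin",(C[0]+C[1])/2,"angle",np.arctan2(*(C[0]-C[1])[::-1]))
```

```text
[ 0.46731511 -0.1785714   0.14780704] [-3.14048880e+00  7.07284066e-04  3.37795851e-01]
[47.8 38.9] 261 tool mean [ 0.1324 -0.1598] x range 0.1232 0.1413
[283.9 104.3] 129 tool mean [0.0881 0.0016] x range 0.0829 0.0923
[283.8 139.7] 130 tool mean [0.0638 0.0017] x range 0.0593 0.0692
[ 10.7 232.3] 212 tool mean [ 0.0295 -0.1195] x range 0.0206 0.0376
[280.8 256.1] 550 tool mean [ 0.019  -0.0004] x range 0.0094 0.028
[280.5 317.6] 318 tool mean [-0.0124 -0.0005] x range -0.0199 -0.005
pin [0.07595131 0.00163528] angle -0.0026400918025583846
[ 0.4674556  -0.17857504  0.14800356] [-3.14090134e+00  4.31581347e-04  3.38100768e-01]
[48.  39.1] 260 tool mean [ 0.1324 -0.1598] x range 0.1233 0.1414
[283.9 104.6] 134 tool mean [0.0879 0.0016] x range 0.083 0.0923
[283.7 139.8] 127 tool mean [0.0637 0.0016] x range 0.0593 0.0685
[ 10.7 232.4] 213 tool mean [ 0.0295 -0.1195] x range 0.0206 0.0376
[280.8 256.2] 552 tool mean [ 0.0189 -0.0005] x range 0.0094 0.0279
[280.5 317.7] 318 tool mean [-0.0125 -0.0005] x range -0.0199 -0.005
pin [0.07581335 0.00159821] angle 0.0007387675804126256
[ 0.46758441 -0.17870734  0.14814533] [-3.14124562e+00  1.97649094e-04  3.38140485e-01]
[48.  39.1] 260 tool mean [ 0.1324 -0.1599] x range 0.1233 0.1414
[283.6 104.6] 138 tool mean [0.088  0.0014] x range 0.083 0.0923
[283.3 139.9] 123 tool mean [0.0637 0.0013] x range 0.0593 0.0685
[ 10.6 232.5] 214 tool mean [ 0.0295 -0.1195] x range 0.0206 0.0376
[280.7 256.2] 556 tool mean [ 0.0189 -0.0005] x range 0.0093 0.0279
[280.5 317.6] 316 tool mean [-0.0124 -0.0006] x range -0.0199 -0.0051
pin [0.0758178 0.0013611] angle 0.005526425530555592
```

Emit:
apply_moves:
  motion: "20 1.5 0.19 0 0 0 0;20 3 0 0 0 0 0;20 2.2 0 0 0 0 0;20 0.83 0 0 0 0 0;20 0 0 1.5 0 0 0;20 0 0 1.5 0 0 0;20 0 0 1 0 0 0;20 0 0 0.4 0 0 0;20 0 0 0.4 0 0 0;20 0 0 0.4 0 0 0;20 0 0 0 0 0 0"

```text
time: 22.78
tool_pos: [0.5392, -0.1567, 0.0961]
tool_rot: [-3.142, 0.0, 0.337]
contact_force: [0.4, 0.3, -2.3]
opening: 0.0438
grip_force: 50.0
```

Emit:
apply_moves:
  motion: "20 0 0 0.3 0 0 0;20 0 0 0.3 0 0 0;20 0 0 0.3 0 0 0;20 0 0 0 0 0 0"

```text
time: 23.28
tool_pos: [0.5391, -0.1566, 0.0869]
tool_rot: [-3.141, 0.001, 0.337]
contact_force: [-1.2, 0.3, -2.1]
opening: 0.0438
grip_force: 50.0
```

Knob slipped over stud and pin with no contact force. Pressing.

Emit:
apply_moves:
  motion: "20 0 0 0.3 0 0 0;20 0 0 0.3 0 0 0;20 0 0 0.3 0 0 0;20 0 0 0 0 0 0;20 0 0 0 0 0 0"

```text
time: 23.9
tool_pos: [0.5396, -0.1568, 0.079]
tool_rot: [3.141, -0.001, 0.337]
contact_force: [-0.8, 1.7, 6.4]
opening: 0.0437
grip_force: 50.0
```

Emit:
apply_moves:
  motion: "20 0 0 0.2 0 0 0;20 0 0 0.2 0 0 0;20 0 0 0.1 0 0 0;20 0 0 0 0 0 0;20 0 0 0 0 0 0"

```text
time: 24.52
tool_pos: [0.5397, -0.1568, 0.0765]
tool_rot: [3.14, -0.002, 0.337]
contact_force: [-7.5, 3.4, 25.6]
opening: 0.0436
grip_force: 50.0
```

Emit:
apply_moves:
  motion: "20 -0.06 -0.06 -0.1 0 0 0;20 0 0 0 0 0 0;20 0 0 0 0 0 0"

```text
time: 24.9
tool_pos: [0.5396, -0.1568, 0.0765]
tool_rot: [3.139, -0.003, 0.337]
contact_force: [-3.0, 0.8, 16.2]
opening: 0.0437
grip_force: 50.0
```

Run:
```python
from h import *
s=robot.observe();print(s["tool_pos"],s["tool_rot"],s["contact_force"],s["torque"])
p=cam("wrist");yaw=s["tool_rot"][2]
for b in blobs(orange(p),40):
    u=px(b); c0=u.mean(0); 
    P=onplane(p,u,s["tool_pos"][2]+.0396)-s["tool_pos"][:2]; P=np.c_[P@[np.cos(yaw),np.sin(yaw)],P@[np.sin(yaw),-np.cos(yaw)]]
    print(c0.round(1),len(u),u.min(0),P.mean(0).round(4),P[:,0].max().round(4))
```

```text
[ 0.53959555 -0.15677822  0.07653714] [ 3.13899748e+00 -2.56019545e-03  3.36884333e-01] [-3.01359655  0.7664147  16.22719696] [ 3.99930039e-01  8.84240983e-01 -2.10619459e-04]
[  2.  119.5] 45 [  0 115] [ 0.0771 -0.1111] 0.0788
[280.9 256. ] 540 [274 237] [ 0.0189 -0.0005] 0.0278
[280.5 317.5] 313 [275 305] [-0.0125 -0.0007] -0.0057
```

Bottomed out, with no slip in the grip. Turning clockwise (+ about tool z), checking after the first part.

Emit:
apply_moves:
  motion: "20 0 0 0 0 0 0.08;20 0 0 0 0 0 0.1;20 0 0 0 0 0 0.12;20 0 0 0 0 0 0"

```text
time: 25.45
tool_pos: [0.54, -0.1567, 0.0765]
tool_rot: [3.14, -0.004, 0.035]
contact_force: [-1.6, 1.6, 14.4]
opening: 0.0435
grip_force: 50.0
```

Run:
```python
from h import *
s=robot.observe();print(s["tool_pos"],s["tool_rot"],s["contact_force"],s["torque"])
p=cam("wrist")
for b in blobs(orange(p),200):
    u=px(b);print(u.mean(0).round(1),u.min(0),line(u)[1])
```

```text
[ 0.53999125 -0.15672978  0.07654146] [ 3.13989781 -0.00407098  0.03535345] [-1.63092758  1.61129321 14.43818958] [ 0.44516757  0.59309067 -0.17798951]
[280.9 256. ] [274 237] 1.5723924631582449
[280.5 317.5] [275 305] 1.5707963267948966
```

Emit:
apply_moves:
  motion: "20 0 0 0 0 0 0.14;20 0 0 0 0 0 0.15;20 0 0 0 0 0 0.15;20 0 0 0 0 0 0.15;20 0 0 0 0 0 0.15;20 0 0 0 0 0 0.15;20 0 0 0 0 0 0.15;20 0 0 0 0 0 0.12;20 0 0 0 0 0 0.08;20 0 0 0 0 0 0;20 0 0 0 0 0 0"

```text
time: 26.88
tool_pos: [0.5392, -0.155, 0.0765]
tool_rot: [-3.139, 0.0, -1.203]
contact_force: [-4.6, 8.7, 18.5]
opening: 0.0439
grip_force: 50.0
```

Run:
```python
from h import *
s=robot.observe();print(s["tool_pos"],s["tool_rot"],s["contact_force"],s["torque"],s["qpos"])
p=cam("wrist")
for b in blobs(orange(p),200):
    u=px(b);print(u.mean(0).round(1),u.min(0),line(u)[1])
p=cam("scene"); cv2.imwrite("pics/end.png",cv2.resize(p["img"][100:240,110:330],None,fx=3.5,fy=3.5,interpolation=2)[...,::-1])
```

```text
[ 0.53915172 -0.1549556   0.07647919] [-3.13921514e+00  2.96380029e-04 -1.20311624e+00] [-4.56466542  8.72863939 18.5424913 ] [ 1.42495837  0.83056661 -0.07780684] [-4.17560769e-01  5.64909767e-01  1.61701827e+00  2.31068589e-03
  9.58193984e-01  2.35502490e+00]
[280.7 256.5] [274 237] 1.5667589109780977
[280.5 317.5] [275 304] 1.559736795444157
```

View pics/end.png

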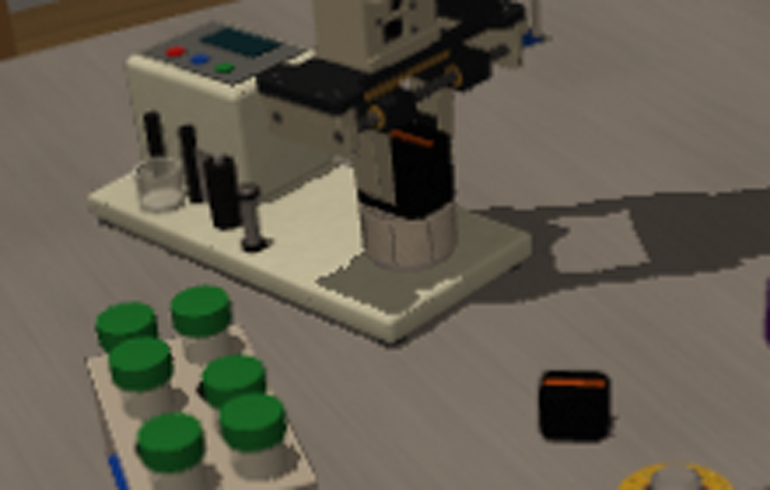

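The knob sits flat on the roll with its line crosswise to the pin, turned about 88° and at the stop. I'll ease the side load a little, add some push and hand in.

Emit:
apply_moves:
  motion: "20 -0.08 0 0.05 0 0 0;20 0 0 0 0 0 0;20 0 0 0 0 0 0"

```text
time: 27.35
tool_pos: [0.5392, -0.1549, 0.0765]
tool_rot: [-3.139, -0.001, -1.203]
contact_force: [-3.7, 6.4, 21.3]
opening: 0.0441
grip_force: 50.0
```

Run:
```python
from h import *
s=robot.observe();print(s["tool_pos"],s["tool_rot"],s["contact_force"],s["grip_force"])
print(robot.hand_in())
```

```text
[ 0.53916166 -0.15492532  0.07648203] [-3.13876878e+00 -1.08703214e-03 -1.20334655e+00] [-3.72550592  6.35117024 21.34033526] 49.9976509809494
the job is handed in; nothing more can be done
None
```

The job is handed in at about 27 s; the hand-in returned no verdict. The white roll is on the hub. The knob is turned about 88° clockwise, still gripped at 50 N, and pressed onto what I take to be the plate's bottom stop with about 21 N. I moved none of the bystanders.

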